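Let the wooden balls into the lever bin and close it softly

ROBOT

A 6-joint arm with a two-finger parallel gripper is mounted at the origin on the work surface. World frame = base frame: x ahead of the robot, y to its left, z up, the work surface at z = 0. Lengths are in m, angles in degrees, forces in N, time in s.
With the tool pointing down it reaches from about 0.375 to 0.9 m from the base axis. Payload 3.1 kg.
Tool frame: the origin (TCP) lies on the centre line of the jaws, within the pads' length; the fingertips stand 19 mm ahead of it and the grasp point (between the pads) is the TCP; z points along the fingers, y is the direction in which the jaws open and shut (so a half turn about z gives the same grasp; the last joint's range is limited). The gripper opens to 87 mm and grips with 3 to 60 N. Pads are 19 mm wide; open, the fingers measure 117 mm over their backs; the gripper's body (75 mm by 190 mm) begins 51 mm behind the grasp point.
Start: joints at [57.783, 30.224, 82.088, -0, 67.689, -10.227], TCP at [0.234, 0.58, 0.242] pointing down, gripper open.
Joint ranges: [-176.69, 176.69], [-43.24, 126.21], [12.49, 139.97], [-82, 262], [0, 151.66], [-163.58, 163.58]. Speed limits (degrees/s): [159.86, 159.86, 180, 180, 180, 180].

INTERFACE

Orientations are given as a 3x3 rotation matrix whose columns are the frame's x, y, z axes.
In Python, from rig import bot gives the robot as it stands.
- The arm moves only by the tool carry_out, never from a script. Its argument "targets" is a list of rows, each a list of 6 numbers: the shift along the tool's x, y, z each as a share of 200 mm, from -1 to 1, then the turn, a rotation vector about the tool's x, y, z each as a share of pi/2 rad, from -1 to 1. In form: [[dx, dy, dz, ax, ay, az], ...]. A call has 1 to 20 rows; each row is the pose to reach, as a shift and turn from the pose measured when the call began, along the tool's axes at that moment; what a row does not reach only later rows make up. A row lasts 1/8 s, in which the tool goes at most 62.5 mm and 10.7 degrees, less where a joint would pass 70% of its speed; a pose out of reach is approached as far as the arm can. A call with a number of a shift or a turn outside -1 to 1 is refused whole. A call with a gripper value outside its range is refused whole. "jaw" is the gripper's target within -1 to 1 (fully open at 1, half-way at 0, shut at -1), set as the call begins (left out, the last holds). The fingers move at their own pace and stop on an object; the grip force is fixed at half the most. Time passes only in rows, so rows that repeat a pose let the fingers close. It gives the time, the measured TCP pose, the force and the opening at its end, in the units of the state.
- bot.read_state(): the state, without advancing time (a new reading comes with each control period).
- bot.capture(name): name is "side" or "top"; returns the picture (480x640x3 uint8, blue, green, red); there is no depth.
- bot.camera_info(name): a dict with "camera_matrix" (3x3 intrinsics, pixels), "view" (4x4, takes a point from world to camera coordinates). Camera axes: x right, y down, z forward; pixel columns grow to the right and rows downward; lengths in m; the calibration is good to about 2 mm. A picture is of the moment at which its call begins. camera_info takes no time and is no camera call.
- bot.hand_in(): hands the job in, once; it reports no verdict.
The state is a dict: "time_s": time; "joint_positions": joint angles; "qvel": joint speeds; "tau": joint torques, N m; "position": TCP position; "tcp_rot": TCP orientation; "force": force on the tool from outside, world axes, zero at the start; "moment": the same for the moment, N m; "opening": opening from 0.0 (shut) to 1.0 (fully open).
Only numpy, scipy, OpenCV 4.12 (cv2) and the standard library are available. Lean on these libraries where they do the work, as an engineer would, in place of code of your own. Each camera call takes 0.05 s, during which the arm holds its last target.

TASK

Two wooden balls are waiting in the chute on the side of the wooden lever bin. With the fingertips, press the bin's lever paddle all the way down so that the linked lid swings wide open and both balls roll in, then ease the paddle back up slowly, over two seconds or more, so that the lid closes fully without slamming, and move clear. Work the lid only by its lever: do not touch the lid or the balls, do not pick anything up, and leave the other goods on the table where they are.

Things in the scene. Friction and masses are not known exactly. Their poses are not given: they have to be found in the camera images.
- bin: plywood bin fixed to the table, 200 x 200 mm, 140 mm tall without lid, walls 8 mm. Origin: centre of its underside, on the table; x from its front (paddle side, facing the robot) to its back (lid hinge), y to its left, z up. A chute joins the left (+y) wall 50 mm in front of the middle and rises away from it to y = 240 mm, 155 mm high.
- paddle (a point): centre of the top face of the lever's flat wooden paddle, 50 mm (bin x) by 60 mm (bin y), 12 mm thick, at the bin's front right, nothing beneath. At rest at (-189, -94, +149) mm in the bin's frame, front edge tilted up 0.12 rad; pressed, it goes 75 mm down on an arc of 191 mm radius, almost straight down, ending about 5 mm nearer the bin and tilted the other way by 0.28 rad.
- lever (a joint): angle of the lever: 0 at rest (paddle up), 0.40 rad fully pressed (at a stop). Its pivot, along bin y, is at (0, -116, +120) mm in the bin's frame. Pressing it slowly takes no more than about 10 N. It has no spring or catch: the lid's weight pushes it back up, quickly if let go.
- lid (a joint): opening angle of the lid: 0 shut, 0.70 rad fully open; always 1.75 times the lever's angle. It falls shut by its weight if the lever is let go; closing faster than about 1.2 rad/s (paddle rising at 130 mm/s) counts as slamming.
- lid_edge (a point): middle of the lid's front edge, on its top. The lid is a wooden board, 212 x 220 mm, 12 mm thick with two 8 mm battens on top, hinged at (+100, 0, +140) mm in the bin's frame; shut, this point is at (-108, 0, +152) mm there. A flap under the lid's left edge shuts the end of the chute while it is down. Not to be touched.
- ball1: plain wooden ball 36 mm in diameter, origin at its centre; waits in the chute against the lid's flap, 107 mm up, and rolls into the bin within about 1 s once the lid is open. Not to be touched.
- ball2: a second such ball, next in the chute behind the first. Not to be touched.
- mill: bystander, leave it alone: dark wooden pepper mill, 52 mm across, 130 mm tall, standing in front of the bin, to the left of the paddle as seen from the robot; origin at its underside
- egg_cup: bystander, leave it alone: small turned wooden egg cup, 48 mm across, 55 mm tall, to the right of the bin's front corner; origin at its underside
- egg_cup2: bystander, leave it alone: a second such egg cup, in front of the chute; origin at its underside
- spoon: bystander, leave it alone: wooden spoon lying on the table, right; origin at its underside
- spatula: bystander, leave it alone: wooden spatula lying on the table, right; origin at its underside
- bowl: bystander, leave it alone: wooden bowl, 120 mm across, 50 mm tall, left; origin at its underside
- pestle: bystander, leave it alone: wooden pestle standing upright, 44 mm across, 120 mm tall, left; origin at its underside

How it is judged:
By the outcome, as a careful person would: the job done as asked, in the order asked, and still so for the second after the job is handed in, with the robot touching nothing.
It also fails if it takes over 35 s, if anything falls off the work surface, if the arm or the gripper's body presses on something with over 40 N, if the wrist force passes 120 N, or if a joint passes its speed limit or range.

## Working session

There is one attempt and no reset: what is moved stays moved. The work goes in short steps, Python scripts to look and compute and a tool call to move; the robot and the scene stay as the last step left them, time stands still between calls to the robot, and variables do not carry over. Pictures are saved under pics/ and viewed, and the job is handed in when it is done.

Besides the shell and the picture viewer there is one more tool, called after "Call:" as name([rows], argument=value, ...), one row to a line, values as JSON. carry_out: Moves the arm, as the interface text tells. Shift numbers are shares of 200 mm and turn numbers shares of pi/2 rad, none past 1 either way. Its arguments: {"type":"object","properties":{"targets":{"type":"array"},"jaw":{"type":"number"}},"required":["targets"]}

```bash
mkdir -p pics; python3 - <<'E'
from rig import bot
import cv2,numpy as np
np.set_printoptions(precision=4,suppress=True)
for n in("side","top"):
    cv2.imwrite(f"pics/{n}0.png",bot.capture(n)); i=bot.camera_info(n); print(n,i["camera_matrix"],i["view"])
s=bot.read_state();print(s)
E
```

```text
side [[588.4278   0.     323.8091]
 [  0.     588.4278 233.6891]
 [  0.       0.       1.    ]] [[-0.9894 -0.1449 -0.0092  0.577 ]
 [-0.0937  0.6861 -0.7214  0.1512]
 [ 0.1108 -0.7129 -0.6924  1.6383]
 [ 0.      0.      0.      1.    ]]
top [[517.3315   0.     317.6106]
 [  0.     517.3315 240.7164]
 [  0.       0.       1.    ]] [[ 0.0251 -0.9997 -0.0016 -0.0247]
 [-0.987  -0.0246 -0.159   0.5928]
 [ 0.1589  0.0055 -0.9873  1.5091]
 [ 0.      0.      0.      1.    ]]
{'time_s': 0.1, 'joint_positions': array([ 57.7795,  30.2723,  82.1503,   0.0008,  67.6895, -10.2281]), 'qvel': array([-0.0679, -0.0727, -0.1919,  0.085 ,  0.0108, -0.0276]), 'tau': array([  0.    , -44.0985, -17.715 ,   0.0635,   0.0534,  -0.    ]), 'position': array([0.2337, 0.579 , 0.2407]), 'tcp_rot': array([[-0.9272,  0.3745, -0.0011],
       [ 0.3745,  0.9272, -0.0016],
       [ 0.0004, -0.0019, -1.    ]]), 'force': array([-0.7187, -0.5263, -0.8349]), 'moment': array([-0.0281, -0.0414, -0.0163]), 'opening': 1.0013033099847712}
```

View pics/side0.png

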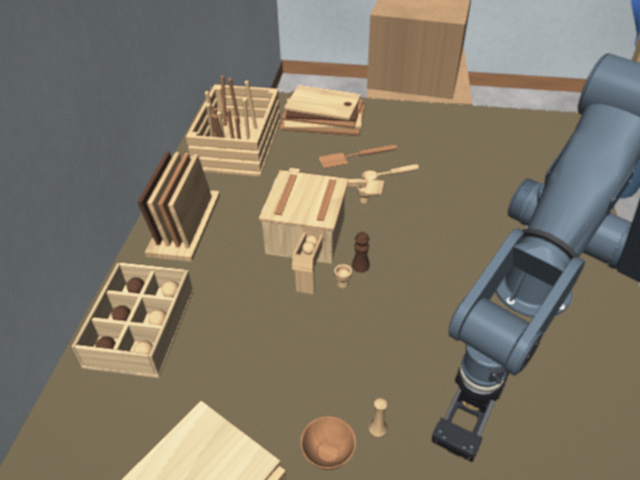

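View pics/top0.png

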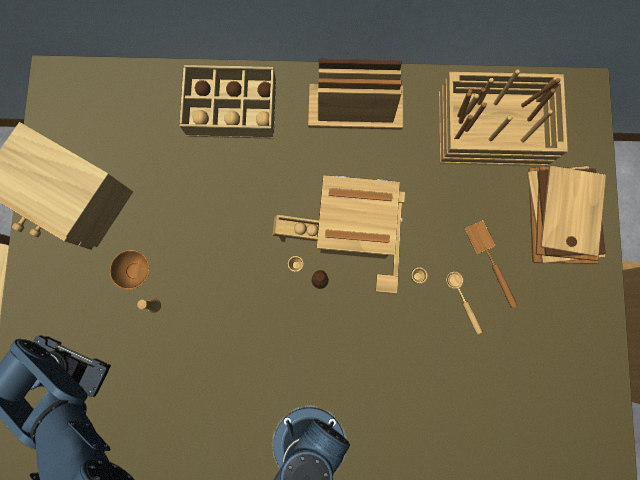

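The side view shows the bin near (305,215). In the top view the lid spans (320–400, 177–255), the paddle is at about (387,284), the mill at (320,279), and the right egg cup at (419,275). I'll zoom in on both.

```bash
python3 - <<'E'
import cv2
a=cv2.imread("pics/top0.png")[160:310,260:450]
cv2.imwrite("pics/topz.png",cv2.resize(a,None,fx=4,fy=4,interpolation=cv2.INTER_CUBIC))
a=cv2.imread("pics/side0.png")[140:300,240:430]
cv2.imwrite("pics/sidez.png",cv2.resize(a,None,fx=3.75,fy=3.75,interpolation=cv2.INTER_CUBIC))
E
```

```text
(no output)
```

View pics/topz.png

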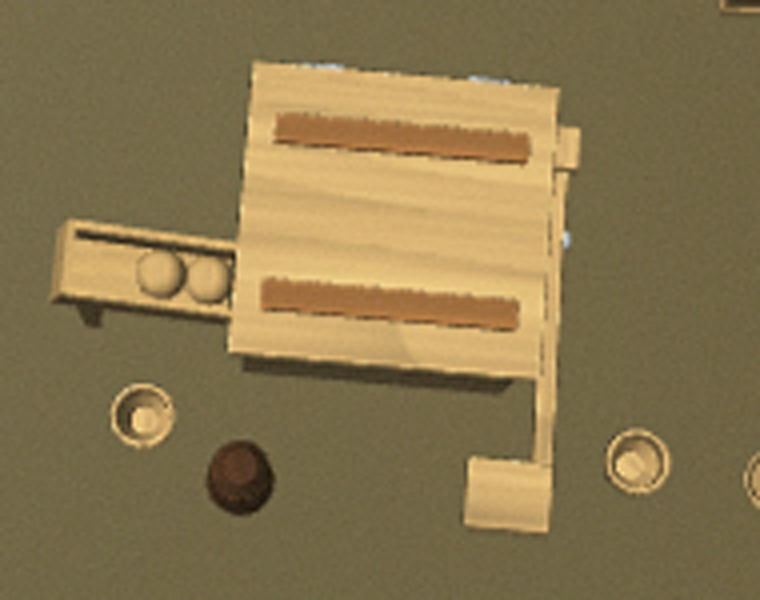

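View pics/sidez.png

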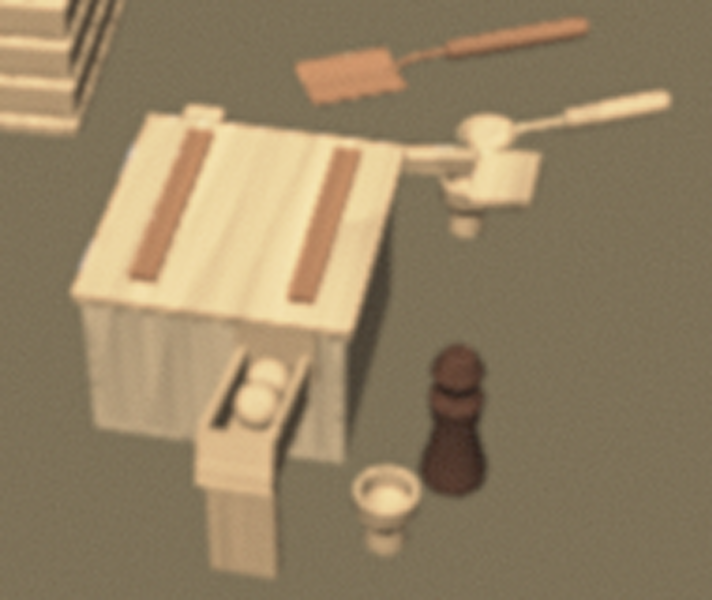

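The zooms show the lid corners clearly in both views. In topz they are (255,62), (559,88), (537,378) and (228,352), and the paddle corners are (468,458), (551,465), (548,532) and (464,525). I'll fit the bin pose to these.

```bash
cat > h.py <<'E'
import numpy as np
from rig import bot
np.set_printoptions(precision=4,suppress=True)
I={n:bot.camera_info(n) for n in("side","top")}
def proj(n,P):
    P=np.atleast_2d(P);V=np.array(I[n]["view"]);c=P@V[:3,:3].T+V[:3,3];u=c@np.array(I[n]["camera_matrix"]).T
    return u[:,:2]/u[:,2:]
def cast(n,uv,z):
    V=np.array(I[n]["view"]);K=np.array(I[n]["camera_matrix"]);R=V[:3,:3];o=-R.T@V[:3,3]
    d=R.T@np.linalg.solve(K,[uv[0],uv[1],1]);return o+d*(z-o[2])/d[2]
def zt(p):return (np.array(p)+.5)/4-.5+[260,160]
def zs(p):return (np.array(p)+.5)/3.75-.5+[240,140]
E
python3 - <<'E'
from h import *
from scipy.optimize import least_squares
L=np.array([[.104,.11,.152],[.104,-.11,.152],[-.108,-.11,.152],[-.108,.11,.152]])
t=zt([(255,62),(559,88),(537,378),(228,352)]); s=zs([(73,296),(150,115),(403,145),(350,333)])
def W(p,B):
    c,q=np.cos(p[2]),np.sin(p[2]);return np.array(B)@np.array([[c,-q,0],[q,c,0],[0,0,1]]).T+[p[0],p[1],0]
for use in("ts","t","s"):
    f=lambda p:np.r_[(proj("top",W(p,L))-t).ravel()*('t' in use),(proj("side",W(p,L))-s).ravel()*('s' in use)]
    r=least_squares(f,[.6,-.05,0.]);print(use,r.x,np.degrees(r.x[2]),r.fun.round(1))
    pad=W(r.x,[[-.189,-.094,.149]])[0];print("paddle",pad)
pc=zt([(468,458),(551,465),(548,532),(464,525)]).mean(0);print("paddle by top",cast("top",pc,.149), cast("side",zs([(482,152),(541,154),(528,206),(475,199)]).mean(0),.149))
p=r.x
for n,uv,z in(("mill",zt((240,472)),.13),("cupR",zt((638,462)),.055),("cupL",zt((143,416)),.055)):print(n,cast("top",uv,z))
E
```

```text
ts [ 0.6572 -0.1231 -0.0633] -3.6293991335118285 [-0.8 -0.4 -0.  -0.3  0.7  0.5 -0.6  0.1 -0.6 -0.8 -0.5 -0.3  0.8  0.2
  0.5 -0.3]
paddle [ 0.4626 -0.205   0.149 ]
t [ 0.6572 -0.1236 -0.0657] -3.762582141715663 [-0.5 -0.4  0.2 -0.2  0.7  0.6 -0.5  0.  -0.  -0.  -0.  -0.   0.   0.
  0.  -0. ]
paddle [ 0.4624 -0.205   0.149 ]
s [ 0.657  -0.1219 -0.0601] -3.4434694025066936 [-0.  -0.  -0.  -0.   0.   0.  -0.   0.  -0.6 -0.4 -0.7 -0.   0.7  0.4
  0.6 -0.1]
paddle [ 0.4627 -0.2044  0.149 ]
paddle by top [ 0.4619 -0.2045  0.149 ] [ 0.46   -0.2006  0.149 ]
mill [ 0.4749 -0.0186  0.13  ]
cupR [ 0.4963 -0.313   0.055 ]
cupL [0.5214 0.0545 0.055 ]
```

```bash
cat >> h.py <<'E'
from scipy.spatial.transform import Rotation as Ro
a=-0.0633
RT=np.array([[-np.cos(a),-np.sin(a),0],[-np.sin(a),np.cos(a),0],[0,0,-1]])
def rows(*T):
    s=bot.read_state();R=np.array(s["tcp_rot"]);p=np.array(s["position"])
    print("t",s["time_s"],"pos",p,"F",s["force"],"j",np.array(s["joint_positions"]).round(1),"op",s["opening"])
    rv=Ro.from_matrix(R.T@RT).as_rotvec()/(np.pi/2)
    for t in T:print(t,(R.T@(np.array(t)-p)/.2).round(3),rv.round(3))
E
python3 -c "
from h import *
print(RT)
rows((.36,.44,.26),(.40,.42,.26))"
```

```text
[[-0.998   0.0633  0.    ]
 [ 0.0633  0.998   0.    ]
 [ 0.      0.     -1.    ]]
t 0.1 pos [0.2337 0.579  0.2407] F [-0.7187 -0.5263 -0.8349] j [ 57.8  30.3  82.2   0.   67.7 -10.2] op 1.0013033099847712
(0.36, 0.44, 0.26) [-0.846 -0.408 -0.096] [-0.001 -0.    -0.204]
(0.4, 0.42, 0.26) [-1.069 -0.426 -0.096] [-0.001 -0.    -0.204]
```

Call:
carry_out([
  [-0.28,-0.14,-0.05,0,0,-0.07],
  [-0.56,-0.27,-0.1,0,0,-0.14],
  [-0.85,-0.41,-0.1,0,0,-0.204],
  [-0.85,-0.41,-0.1,0,0,-0.204],
  [-0.85,-0.41,-0.1,0,0,-0.204],
], jaw=-1)

```text
time_s: 0.72
position: [0.3605, 0.4392, 0.2605]
tcp_rot: [[-0.998, 0.065, -0.002], [0.065, 0.998, -0.002], [0.002, -0.002, -1.0]]
force: [-0.4, 0.4, -0.4]
opening: 0.518
```

```bash
python3 -c "
from h import *
rows((.45,.26,.26))"
```

```text
t 0.725 pos [0.3605 0.4392 0.2605] F [-0.4188  0.4083 -0.3657] j [ 39.4  24.6  89.    0.   66.5 -46.9] op 0.5180938048725166
(0.45, 0.26, 0.26) [-0.505 -0.865  0.003] [-0.001 -0.001 -0.001]
```

Call:
carry_out([
  [-0.17,-0.29,0,0,0,0],
  [-0.34,-0.58,0,0,0,0],
  [-0.5,-0.87,0,0,0,0],
  [-0.5,-0.87,0,0,0,0],
])

```text
time_s: 1.23
position: [0.4495, 0.2579, 0.2604]
tcp_rot: [[-0.998, 0.067, -0.002], [0.067, 0.998, -0.002], [0.002, -0.002, -1.0]]
force: [0.0, 0.6, 0.6]
opening: 0.066
```

Call:
carry_out([
  [0,-0.25,0,0,0,0],
  [0,-0.5,0,0,0,0],
  [0,-0.75,0,0,0,0],
  [0,-1,0,0,0,0],
  [0,-1,0,0,0,0],
])

```text
time_s: 1.85
position: [0.436, 0.0577, 0.2608]
tcp_rot: [[-0.998, 0.07, -0.003], [0.07, 0.998, -0.001], [0.002, -0.002, -1.0]]
force: [0.2, 0.7, 0.2]
opening: 0.009
```

```bash
python3 -c "
from h import *
rows((.4625,-.1,.24),(.4625,-.205,.24))"
```

```text
t 1.85 pos [0.436  0.0577 0.2608] F [0.1849 0.6731 0.1707] j [ -7.   14.4 106.   -0.1  59.8 -92.9] op 0.009062847768069445
(0.4625, -0.1, 0.24) [-0.188 -0.777  0.105] [-0.001 -0.002 -0.004]
(0.4625, -0.205, 0.24) [-0.225 -1.301  0.106] [-0.001 -0.002 -0.004]
```

Call:
carry_out([
  [-0.05,-0.25,0,0,0,0],
  [-0.1,-0.5,0,0,0,0],
  [-0.15,-0.75,0,0,0,0],
  [-0.21,-1,0,0,0,0],
  [-0.21,-1,0,0,0,0],
])

```text
time_s: 2.48
position: [0.4661, -0.1459, 0.2611]
tcp_rot: [[-0.997, 0.072, -0.0], [0.072, 0.997, -0.002], [0.0, -0.002, -1.0]]
force: [-1.2, 1.1, -0.1]
opening: -0.002
```

```bash
python3 -c "
from h import *
rows((.4625,-.205,.22),(.4625,-.205,.19))"
```

```text
t 2.475 pos [ 0.4661 -0.1459  0.2611] F [-1.1934  1.0668 -0.1444] j [ -30.4   18.2   99.9   -0.1   61.8 -116.3] op -0.002335581395042223
(0.4625, -0.205, 0.22) [-0.003 -0.296  0.206] [-0.001 -0.    -0.005]
(0.4625, -0.205, 0.19) [-0.003 -0.295  0.356] [-0.001 -0.    -0.005]
```

Call:
carry_out([
  [0,-0.15,0.1,0,0,-0.005],
  [0,-0.295,0.2,0,0,-0.005],
  [0,-0.295,0.3,0,0,-0.005],
  [0,-0.295,0.35,0,0,-0.005],
  [0,-0.295,0.35,0,0,-0.005],
])

```text
time_s: 3.1
position: [0.4619, -0.2027, 0.1906]
tcp_rot: [[-0.998, 0.062, -0.002], [0.062, 0.998, -0.0], [0.002, -0.001, -1.0]]
force: [0.1, 0.6, -0.7]
opening: 0.007
```

```bash
python3 -c "
from h import *
import cv2
rows((.4625,-.205,.168),(.467,-.205,.095))
for n,(x,y) in (('top',(300,180)),('side',(270,100))):
    cv2.imwrite('pics/%s1.png'%n,cv2.resize(bot.capture(n)[y:y+150,x:x+190],None,fx=4,fy=4,interpolation=cv2.INTER_CUBIC))
"
```

```text
t 3.1 pos [ 0.4619 -0.2027  0.1906] F [ 0.071   0.6222 -0.6626] j [ -36.4   25.3  102.2   -0.1   52.6 -122.8] op 0.007197859848021588
(0.4625, -0.205, 0.168) [-0.004 -0.011  0.113] [-0.    -0.001  0.001]
(0.467, -0.205, 0.095) [-0.027 -0.01   0.478] [-0.    -0.001  0.001]
```

View pics/top1.png

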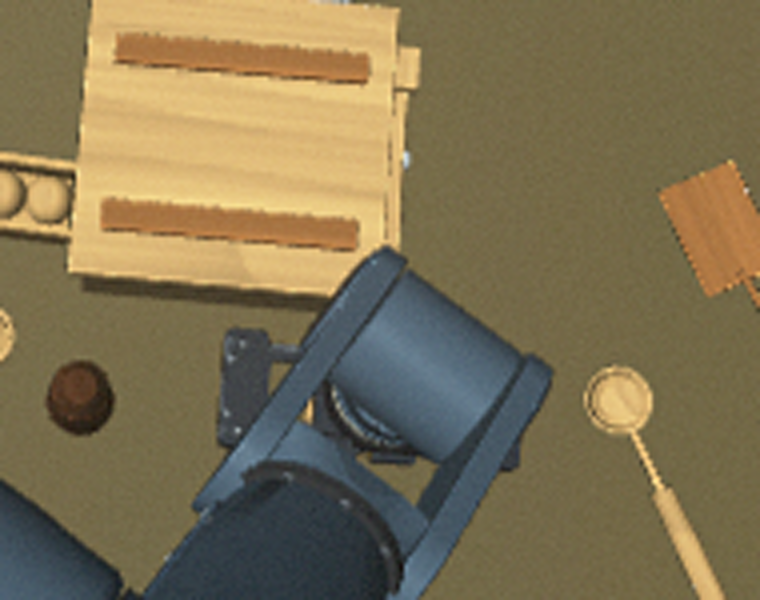

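View pics/side1.png

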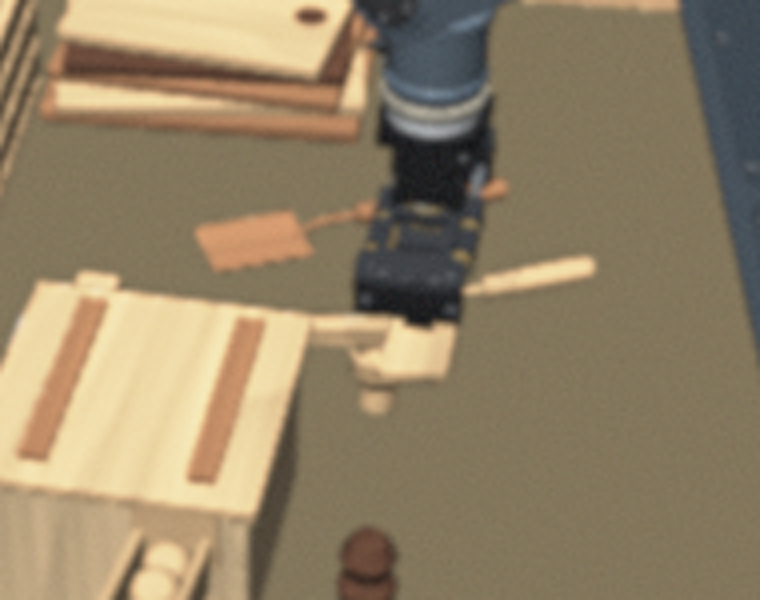

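```bash
python3 -c "
from h import *
c,q=np.cos(a),np.sin(a)
def B(P):
    d=np.array(P)-[.6572,-.1231,0];return np.array([c*d[0]+q*d[1],-q*d[0]+c*d[1],d[2]])
for z in(.3,.35,.4,.45,.5):
  print(z,[B(cast('top',np.array(u)/4+[300,180],z)) for u in((390,250),(545,360),(370,370))])
# wrist height via side: blue wrist centre
print(cast('side',np.array((440,60))/4+[270,100],.35))
print([(z,proj('side',[(.462,-.203,z)])[0]) for z in(.17,.24,.3,.35,.4,.45,.5)])
"
```

```text
0.3 [array([-0.0983, -0.0953,  0.3   ]), array([-0.1591, -0.1958,  0.3   ]), array([-0.1749, -0.0877,  0.3   ])]
0.35 [array([-0.1069, -0.0883,  0.35  ]), array([-0.1652, -0.1849,  0.35  ]), array([-0.1804, -0.081 ,  0.35  ])]
0.4 [array([-0.1154, -0.0813,  0.4   ]), array([-0.1714, -0.174 ,  0.4   ]), array([-0.186 , -0.0743,  0.4   ])]
0.45 [array([-0.1239, -0.0743,  0.45  ]), array([-0.1775, -0.1631,  0.45  ]), array([-0.1915, -0.0676,  0.45  ])]
0.5 [array([-0.1324, -0.0673,  0.5   ]), array([-0.1837, -0.1521,  0.5   ]), array([-0.1971, -0.0609,  0.5   ])]
[ 0.4614 -0.2716  0.35  ]
[(0.17, array([374.4618, 180.875 ])), (0.24, array([375.7058, 161.5265])), (0.3, array([376.8312, 144.0242])), (0.35, array([377.8138, 128.7411])), (0.4, array([378.8402, 112.7784])), (0.45, array([379.9132,  96.0898])), (0.5, array([381.0361,  78.6247]))]
```

```bash
python3 -c "
from h import *
import cv2
cv2.imwrite('pics/side2.png',cv2.resize(bot.capture('side')[0:300,220:620],None,fx=2,fy=2,interpolation=cv2.INTER_CUBIC))"
```

```text
(no output)
```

View pics/side2.png

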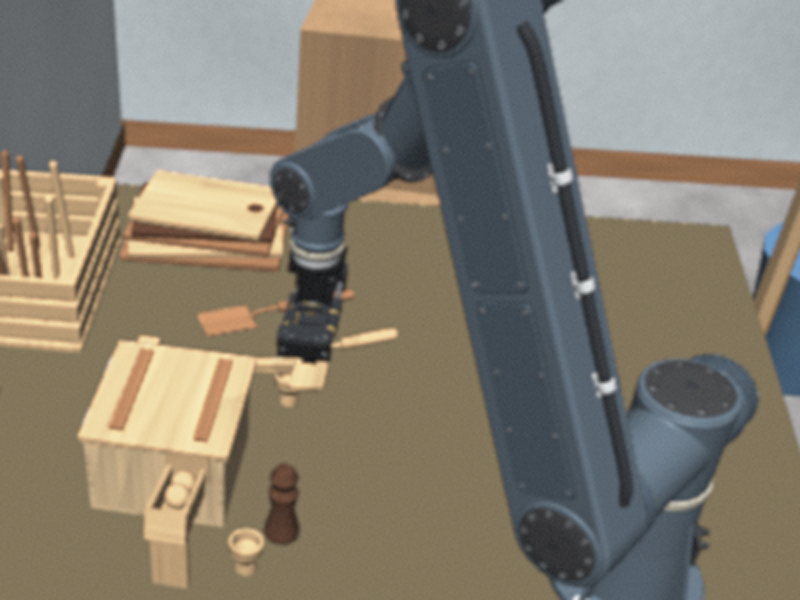

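The side view puts the wrist fork at about z 0.45, so it clears the lid's swing, and the fingertips are over the paddle. I'll press partway first.

Call:
carry_out([
  [-0.003,-0.01,0.03,0,0,0],
  [-0.003,-0.01,0.06,0,0,0],
  [-0.003,-0.01,0.08,0,0,0],
  [-0.003,-0.01,0.1,0,0,0],
  [-0.003,-0.01,0.12,0,0,0],
  [-0.004,-0.01,0.14,0,0,0],
  [-0.006,-0.01,0.16,0,0,0],
  [-0.008,-0.01,0.18,0,0,0],
  [-0.01,-0.01,0.2,0,0,0],
])

```text
time_s: 4.38
position: [0.4642, -0.2063, 0.1516]
tcp_rot: [[-0.998, 0.063, 0.0], [0.063, 0.998, -0.003], [-0.001, -0.003, -1.0]]
force: [-2.6, 0.8, 5.2]
opening: 0.006
```

```bash
python3 -c "
from h import *
import cv2
rows((.467,-.205,.0957))
for n,(x,y) in (('top',(260,160)),('side',(240,140))):
    cv2.imwrite('pics/%s3.png'%n,cv2.resize(bot.capture(n)[y:y+150,x:x+190],None,fx=4,fy=4,interpolation=cv2.INTER_CUBIC))
"
```

```text
t 4.375 pos [ 0.4642 -0.2063  0.1516] F [-2.588   0.8172  5.2411] j [ -36.5   29.1  103.8   -0.1   47.1 -122.8] op 0.005563908417828483
(0.467, -0.205, 0.0957) [-0.013  0.008  0.28 ] [-0.002  0.     0.   ]
```

View pics/side3.png

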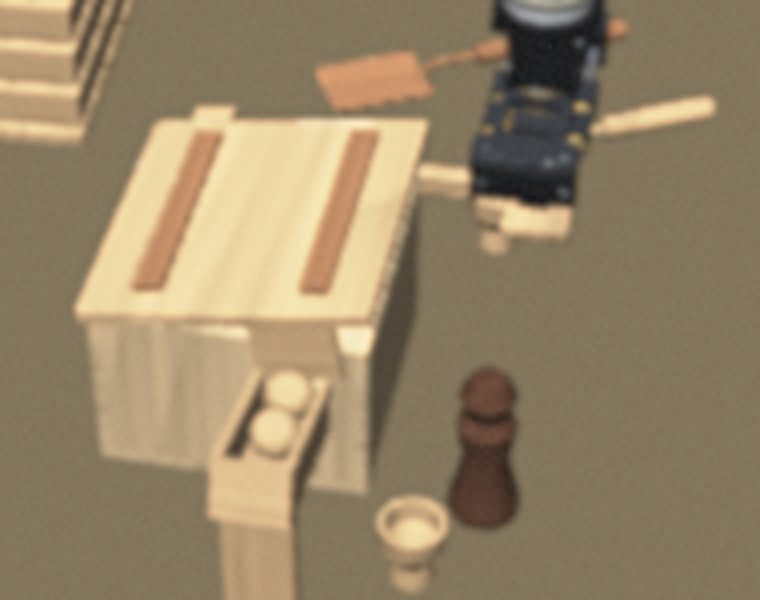

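The lid is opening, with 5 N of contact force and the gripper clear of everything else. Continuing down to just short of the stop.

Call:
carry_out([
  [0,0.005,0.02,0,0,0],
  [-0.003,0.005,0.045,0,0,0],
  [-0.005,0.005,0.07,0,0,0],
  [-0.007,0.005,0.095,0,0,0],
  [-0.009,0.005,0.12,0,0,0],
  [-0.01,0.005,0.145,0,0,0],
  [-0.011,0.005,0.17,0,0,0],
  [-0.012,0.005,0.195,0,0,0],
  [-0.013,0.005,0.22,0,0,0],
  [-0.013,0.005,0.24,0,0,0],
  [-0.013,0.005,0.255,0,0,0],
  [-0.013,0.005,0.27,0,0,0],
  [-0.013,0.005,0.27,0,0,0],
])

```text
time_s: 6.1
position: [0.4667, -0.2056, 0.0972]
tcp_rot: [[-0.998, 0.063, -0.0], [0.063, 0.998, -0.002], [0.0, -0.002, -1.0]]
force: [1.0, 0.1, 2.8]
opening: 0.007
```

```bash
python3 -c "
from h import *
import cv2
rows((.467,-.205,.0957))
for n,(x,y) in (('top',(260,160)),('side',(240,140))):
    cv2.imwrite('pics/%s4.png'%n,cv2.resize(bot.capture(n)[y:y+150,x:x+190],None,fx=4,fy=4,interpolation=cv2.INTER_CUBIC))
"
```

```text
t 6.1 pos [ 0.4667 -0.2056  0.0972] F [1.0496 0.1395 2.8395] j [ -36.3   34.7  105.5   -0.2   39.7 -122.6] op 0.006695302062634672
(0.467, -0.205, 0.0957) [-0.001  0.003  0.008] [-0.001 -0.     0.   ]
```

View pics/side4.png

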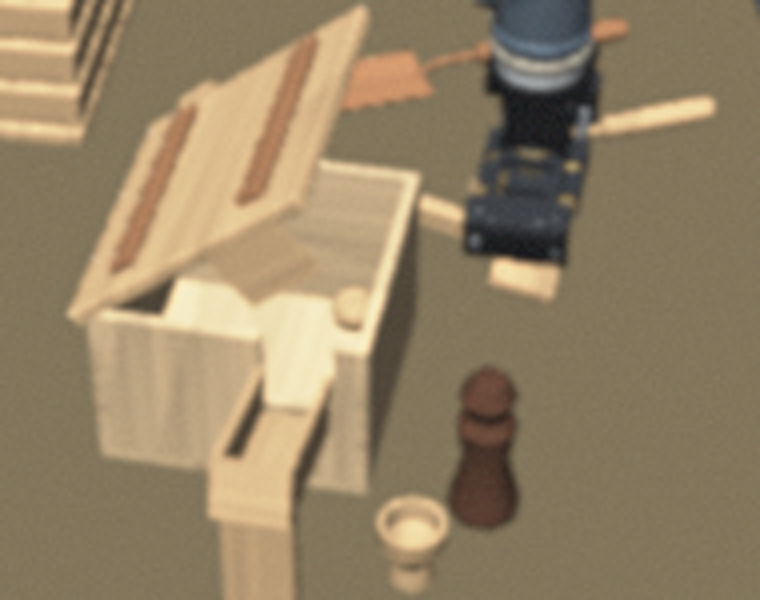

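View pics/top4.png

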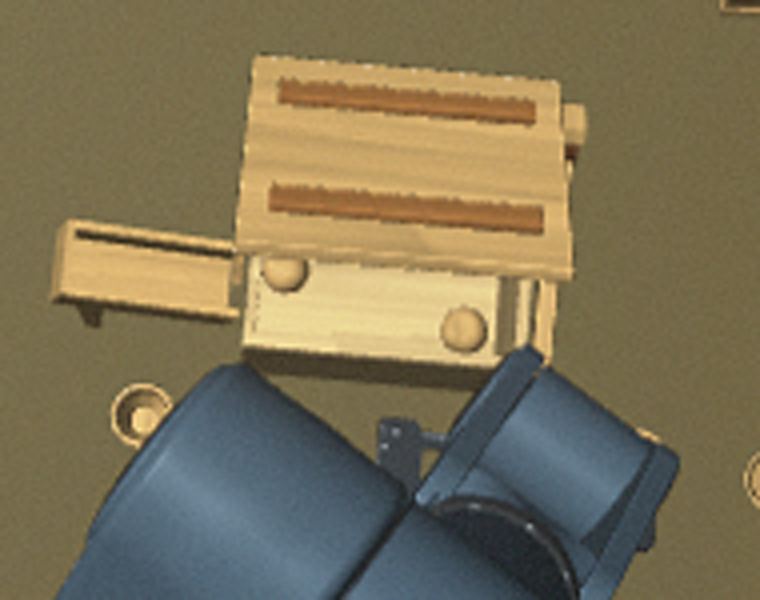

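Both balls are now inside the bin, at top4 (285,270) and (463,328), and the chute is empty. I'll press on to the stop and watch for the force to rise.

Call:
carry_out([
  [0,0,0.01,0,0,0],
  [0,0,0.02,0,0,0],
  [0,0,0.02,0,0,0],
])

```text
time_s: 6.58
position: [0.467, -0.2057, 0.0946]
tcp_rot: [[-0.998, 0.063, 0.001], [0.063, 0.998, -0.003], [-0.001, -0.003, -1.0]]
force: [-1.1, 1.1, 12.7]
opening: 0.006
```

Call:
carry_out([
  [0,0,0.01,0,0,0],
  [0,0,0.01,0,0,0],
  [0,0,0.01,0,0,0],
  [0,0,0.01,0,0,0],
])

```text
time_s: 7.08
position: [0.467, -0.2057, 0.0944]
tcp_rot: [[-0.998, 0.062, 0.002], [0.062, 0.998, -0.004], [-0.002, -0.003, -1.0]]
force: [-1.5, 1.6, 16.7]
opening: 0.009
```

```bash
python3 -c "
from h import *
import cv2
rows((.4625,-.205,.185))
for n,(x,y) in (('side',(240,140)),('top',(260,160))):
    cv2.imwrite('pics/%s5.png'%n,cv2.resize(bot.capture(n)[y:y+150,x:x+190],None,fx=4,fy=4,interpolation=cv2.INTER_CUBIC))
"
```

```text
t 7.075 pos [ 0.467  -0.2057  0.0944] F [-1.5336  1.6239 16.7478] j [ -36.3   35.   105.7   -0.2   39.2 -122.6] op 0.008897748425787931
(0.4625, -0.205, 0.185) [ 0.022  0.001 -0.453] [-0.002  0.001  0.001]
```

View pics/top5.png

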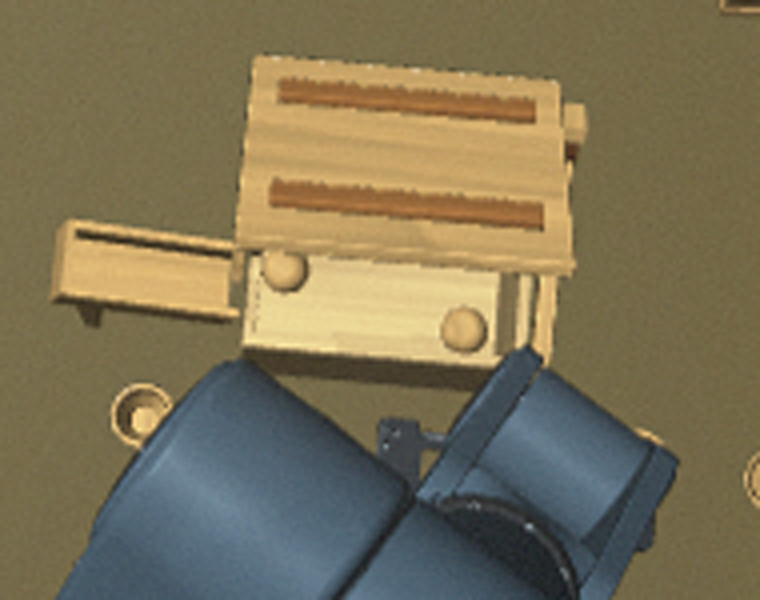

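The paddle is at the stop: z has stalled at 0.0944 with 17 N. The lid is fully open and the balls are at rest. Easing up at about 20 mm/s.

Call:
carry_out([
  [0,0,-0.012,0,0,0],
  [0,0,-0.024,0,0,0],
  [0,0,-0.036,0,0,0],
  [0,0,-0.048,0,0,0],
  [0,0,-0.06,0,0,0],
  [0,0,-0.072,0,0,0],
  [0,0,-0.084,0,0,0],
  [0,0,-0.096,0,0,0],
  [0,0,-0.108,0,0,0],
  [0.002,0,-0.12,0,0,0],
  [0.003,0,-0.132,0,0,0],
  [0.004,0,-0.144,0,0,0],
  [0.005,0,-0.156,0,0,0],
  [0.006,0,-0.168,0,0,0],
  [0.007,0,-0.18,0,0,0],
  [0.008,0,-0.192,0,0,0],
  [0.009,0,-0.204,0,0,0],
  [0.01,0,-0.216,0,0,0],
  [0.011,0,-0.228,0,0,0],
  [0.012,0,-0.24,0,0,0],
])

```text
time_s: 9.68
position: [0.4653, -0.2055, 0.1428]
tcp_rot: [[-0.998, 0.063, 0.003], [0.063, 0.998, -0.004], [-0.004, -0.004, -1.0]]
force: [0.1, 1.8, 3.1]
opening: 0.002
```

```bash
python3 -c "
from h import *
rows((.4625,-.205,.175))"
```

```text
t 9.675 pos [ 0.4653 -0.2055  0.1428] F [0.1397 1.8079 3.1148] j [ -36.4   29.9  104.2   -0.1   45.6 -122.7] op 0.0015756370367551713
(0.4625, -0.205, 0.175) [ 0.013  0.001 -0.161] [-0.002  0.002  0.   ]
```

Call:
carry_out([
  [0.001,0,-0.01,0,0,0],
  [0.002,0,-0.02,0,0,0],
  [0.003,0,-0.03,0,0,0],
  [0.004,0,-0.04,0,0,0],
  [0.005,0,-0.05,0,0,0],
  [0.006,0,-0.06,0,0,0],
  [0.007,0,-0.07,0,0,0],
  [0.008,0,-0.08,0,0,0],
  [0.009,0,-0.09,0,0,0],
  [0.01,0,-0.1,0,0,0],
  [0.011,0,-0.11,0,0,0],
  [0.012,0,-0.12,0,0,0],
  [0.013,0,-0.13,0,0,0],
  [0.013,0,-0.14,0,0,0],
  [0.013,0,-0.15,0,0,0],
  [0.013,0,-0.16,0,0,0],
  [0.013,0,-0.17,0,0,0],
  [0.013,0,-0.18,0,0,0],
  [0.013,0,-0.19,0,0,0],
  [0.013,0,-0.2,0,0,0],
])

```text
time_s: 12.18
position: [0.4626, -0.2052, 0.1829]
tcp_rot: [[-0.998, 0.063, 0.003], [0.063, 0.998, -0.004], [-0.004, -0.004, -1.0]]
force: [0.3, 0.1, -0.3]
opening: 0.002
```

Call:
carry_out([
  [0,0,-0.1,0,0,0],
  [0,0,-0.25,0,0,0],
  [0,0.1,-0.4,0,0,0],
  [0.25,0.1,-0.4,0,0,0],
  [0.4,0.2,-0.4,0,0,0],
  [0.4,0.2,-0.4,0,0,0],
  [0.4,0.2,-0.4,0,0,0],
])

```text
time_s: 13.05
position: [0.3858, -0.1606, 0.263]
tcp_rot: [[-0.998, 0.063, 0.005], [0.063, 0.998, -0.005], [-0.005, -0.005, -1.0]]
force: [0.1, -0.5, -0.5]
opening: 0.002
```

```bash
python3 -c "
from h import *
import cv2
rows()
for n,(x,y) in (('side',(240,140)),('top',(260,160))):
    cv2.imwrite('pics/%s6.png'%n,cv2.resize(bot.capture(n)[y:y+150,x:x+190],None,fx=4,fy=4,interpolation=cv2.INTER_CUBIC))
"
```

```text
t 13.05 pos [ 0.3858 -0.1606  0.263 ] F [ 0.1321 -0.4871 -0.4514] j [ -38.    12.2  108.8   -0.1   58.6 -124.3] op 0.001639846689584782
```

View pics/top6.png

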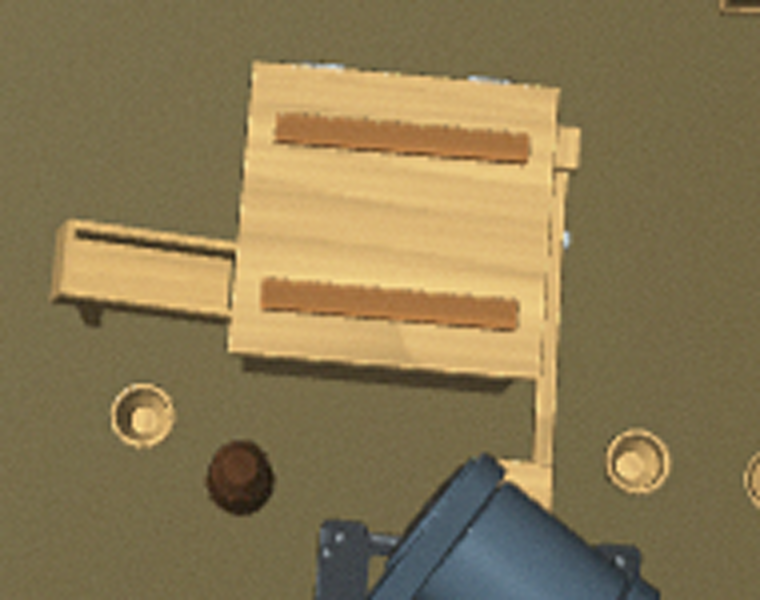

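View pics/side6.png

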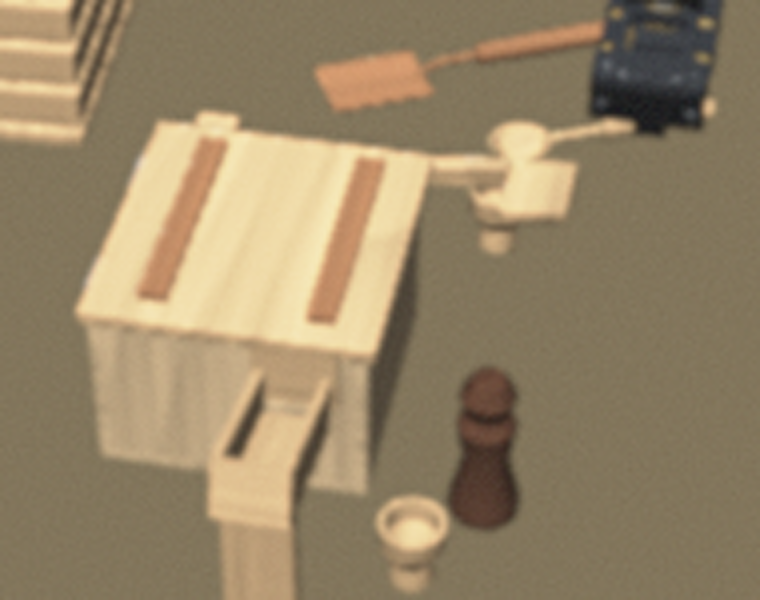

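The lid is shut, with its top6 corners exactly as in the first picture. The chute is empty, the paddle is back up, the mill and egg cups haven't moved, and the gripper is clear with about 0 N.

```bash
python3 -c "
from rig import bot
print(bot.hand_in())"
```

```text
the job is handed in; nothing more can be done
None
```

I pressed the paddle to its stop with the closed fingertips, both balls rolled into the bin, and the lid is shut again. I then handed the job in at about 13 s.

- **Press:** the force rose to about 17 N and the fingertips stopped moving down, which I took as the stop. Pictures with the lid open showed both balls inside the bin and the chute empty.
- **Closing:** I eased the paddle up at about 15–20 mm/s over roughly 4 s, well under the slamming speed.
- **Last checks:** the lid was back in its starting position in both views, and the mill and both egg cups had not moved. The gripper was clear of everything, with about 0 N on it. I did not re-check the bowl and pestle in the final pictures, and the spoon and spatula were only partly in view. The arm stayed above or away from all four.

No check failed or disagreed.

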